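# Latch the sampling chamber and hold its sprung draw rod at the mark

### The arm

A 6-joint arm with a two-finger parallel gripper is mounted at the origin on a cart in front of the work surface, level with it; the furniture and walls round the work are solid. World frame = base frame: x ahead of the robot, y to its left, z up, the work surface at z = 0. Lengths are in mm, angles in rad, forces in N, time in s.
With the tool pointing down it reaches from about 275 to 750 mm from the base axis. Payload 10.2 kg.
Tool frame: the origin (TCP) lies between the finger pads; the fingertips stand 22 mm ahead of it and the grasp point (between the pads) lies 3 mm ahead of it (ctrl.nose_length is the distance from the TCP to the fingertips, in mm); z points along the fingers, y is the line along which they close (so a half turn about z gives the same grasp; the last joint's range is limited). The gripper opens to 85 mm and grips with 20 to 120 N. Pads are 22 mm wide; open, the fingers measure 114 mm over their backs; the gripper's body (76 mm by 85 mm) begins 54 mm behind the grasp point. The pads swing forward as they close: fully open they stand 13 mm farther back than shut.
Start: joints at [0.971, 0.313, 1.498, -0, 1.331, -0.223], TCP at [193.185, 488.171, 230.094] pointing down, gripper open.
Joint ranges: [-2.94, 2.94], [-0.97, 2.17], [0.19, 2.56], [-1.23, 4.37], [0.02, 3.11], [-2.88, 2.88]. Speed limits (rad/s): [2.39, 2.39, 3.01, 3.14, 3.14, 3.14].

### API

Orientations are given as a unit quaternion [w, x, y, z].
In Python, from rig import sense, imaging, ctrl gives the robot as it stands. The module is installed in compiled form; this text tells all that it offers.
- The arm moves only by the tool apply_moves, never from a script. Its argument "commands" is a list of rows, each a list of 5 numbers: the gripper command: -1 is fully open, 1 is shut, values between are in proportion, then the shift along the tool's x, y, z in mm, then the turn about the tool's z in degrees. A call has 1 to 20 rows; each row shifts and turns the commanded pose from where the row before left it, along the tool's axes as they then stand; what a row does not reach is not made up. A row lasts 1/8 s, in which the tool goes at most 62.5 mm and 10.7 degrees, less where a joint would pass 70% of its speed; a pose out of reach is approached as far as the arm can. A call is refused whole if a number of a shift passes 62.5 or a number of a turn 10.7, either way. A call with a gripper value outside its range is refused whole. The fingers move at their own pace and stop on an object; "newtons" is the grip in N (left out, the last holds). Time passes only in rows, so rows that do not move let the fingers close. It gives the time, the measured TCP pose, the force, the opening and the grip force at its end, in the units of the state.
- sense(): the state, without advancing time (a new reading comes with each control period).
- imaging.capture(name): name is "scene" or "top" or "wrist"; returns the picture (384x512x3 uint8, blue, green, red); there is no depth.
- imaging.calibration(name): a dict with "camera_matrix" (3x3 intrinsics, pixels), "world_to_cam" (4x4, takes a point from world to camera coordinates). Camera axes: x right, y up, looking along -z (the intrinsics and any distortion apply to the point x, -y, -z); pixel columns grow to the right and rows downward; lengths in mm; the calibration is good to about 2 mm. A picture is of the moment at which its call begins: read the wrist's pose just before it. calibration takes no time and is no camera call; for the wrist camera it gives the pose at the moment of the call.
- ctrl.finish_job(): hands the job in; it is judged then, once.
The state is a dict: "time_s": time; "joints": joint angles; "dq": joint speeds; "tau": joint torques, N m; "eef_pos": TCP position; "ee_rot": TCP orientation; "force": force on the tool from outside, world axes, zero at the start; "wrist_torque": the same for the moment, N m; "grip_width": opening from 0.0 (shut) to 1.0 (fully open); "grip_force": force on a finger pad.
Only numpy, scipy, OpenCV 4.12 (cv2) and the standard library are available. Lean on these libraries where they do the work, as an engineer would, in place of code of your own. Each camera call takes 0.05 s, during which the arm holds its last target. There are 200 camera calls.

### The job

Push the open door of the small white sampling chamber shut until it snaps home on its catch and stays shut. Only then pull the sprung draw rod beside it straight out by its upright black post until the rod's pointer needle lines up with the needle on the white setting cursor, and hold it there against the spring: finish while still holding the rod at the mark. Do not knock the dropper bottle, timer or swab tub.

Things in the scene. Friction and masses are not known exactly. Their poses are not given: they have to be found in the camera images.
- sampler: Fixed unit, place and yaw vary. Grey base plate (x -0.080..0.080, y -0.115..0.105, 12 mm thick) with a white open-fronted chamber on the left (y -0.015..0.100, 122 mm high, front at x 0.004) and, on the right, a level draw cylinder with its rod and a scale rail. Origin on the worktop; x points to the unit's back, y to its left, z up. The rod pulls out along -x.
- door (a joint): Angle of the chamber door, rad: 0 fully shut, grows as it opens toward the robot (up to 1.5). It stays where it is left. Over the last 0.15 rad a sprung roller catch resists (about 6 N at door_push) down to about 0.07 rad; from there it snaps to 0 and is held shut.
- door_hinge (a point): Point on the door's upright hinge line (its left edge), 66 mm above the worktop. Turns with the door: y points along the panel toward the hinge (free edge 109 mm away along -y), x from the outer face into the panel, z up. Panel 10 mm thick, centred on the hinge line, z = 16 to 116 mm: white frame, clear window.
- door_push (a point): Point on the door's outer face, 88 mm from the hinge line, 70 mm above the worktop: a good place to push. The outer face looks along this frame's -x (axes as door_hinge). A small dark finger tab stands 9 mm out of the face near the free edge at z = 20 to 44 mm; the face is plain above it.
- draw_rod: Level steel rod, 12 mm diameter, sliding out of the fixed cylinder (24 mm diameter), an upright black post on its end. Origin on the rod axis under the post, 65 mm above the worktop; axes as the sampler's. Fully in at rest; slides out up to 72 mm along -x, its spring pulling back with about 4 N, plus 0.9 N per 10 mm; springs back if let go.
- post_grip (a point): Middle of the grip part of the rod's upright post, 115 mm above the worktop. Post 16 mm in diameter from z = 65 to 133 mm, with a 21 mm cap to z = 139 mm. At rest the cylinder's mouth is 16 mm behind the post axis, its top at z = 79 mm, and the chamber's side wall is 65 mm to the left. Axes as the sampler's.
- pointer_tip (a point): Right-hand tip of the pointer needle (4 mm wide, lying along y) that the rod carries below the post, over the scale rail, z = 61 mm; it moves with the rod. Axes as the sampler's.
- mark (a point): Near end of the dark needle (4 mm wide, along y) on the white setting cursor, a fixed 16 x 18 mm saddle on the scale rail right of the rod, top at z = 61 mm. The rod is at its mark when pointer_tip and mark have the same x in the sampler's frame (needles end to end). The pull needed varies, 25 to 55 mm. Axes as the sampler's.
- timer: Round white lab timer with a dial, 58 mm across, 36 mm high, standing loose; bystander. Origin at the centre of its underside.
- dropper: Brown dropper bottle 33 mm across, 102 mm high, standing loose; bystander. Origin at the centre of its underside.
- swab_tub: Tub of cotton swabs 77 mm across, 80 mm high, standing loose; bystander. Origin at the centre of its underside.

How it is judged (in metres and radians):
On the way, in this order (a step that is already met when the one before it is completed fails the run):
1. the chamber door is shut and seated on its catch (value of joint door below 0.03 rad), for 0.3 s.
2. the gripper holds the draw rod out at its mark (value of joint door below 0.03 rad and x of pointer_tip in the frame of mark between -0.005 and 0.005 m and contact force between the fingers and draw_rod above 2 N), for 0.3 s.
At the end, for the whole second after the job is handed in: The door is seated on its catch (under 0.03 rad), and the fingers hold the draw rod (more than 2 N) with its pointer within 5 mm of the cursor's mark along the rod, through the last second (all of step 2); the arm keeps its last pose, push and grip.
It fails at once if the rod is drawn (more than 10 mm) while the door is not shut (value of joint door above 0.06 rad and x of pointer_tip in the frame of sampler below -0.021 m).
It fails at once if the timer, dropper bottle or swab tub is pushed away or tipped (distance of any of timer, dropper, swab_tub from where it was at the start of the episode above 0.03 m or angle between any of dropper, swab_tub's own z axis and vertical above 0.5 rad).
It also fails if it takes over 45 s, if anything falls off the work surface, if the arm or the gripper's body presses on something with over 40 N, if the wrist force passes 120 N, or if a joint passes its speed limit or range.

## Working session

There is one attempt and no reset: what is moved stays moved. The work goes in short steps, Python scripts to look and compute and a tool call to move; the robot and the scene stay as the last step left them, time stands still between calls to the robot, and variables do not carry over. Pictures are saved under pics/ and viewed, at most 10 in all, crops included, and the job is handed in when it is done.

Besides the shell and the picture viewer there is one more tool, called after "Request:" in YAML: its name, and indented under it one key for each argument. apply_moves: Moves the arm, as the interface text tells. Its arguments: {"type":"object","properties":{"commands":{"type":"array","items":{"type":"array","items":{"type":"number"}}},"newtons":{"type":"number"}},"required":["commands"]}

```bash
mkdir -p pics; python3 - <<'E'
from rig import sense, imaging, ctrl
import cv2
for n in("scene","top"):
    cv2.imwrite(f"pics/{n}0.png",cv2.resize(imaging.capture(n),(800,600),interpolation=cv2.INTER_CUBIC))
    c=imaging.calibration(n);print(n,c)
s=sense();print(s)
E
```

```text
scene {'camera_matrix': array([[449.74395307,   0.        , 252.38536012],
       [  0.        , 449.74395307, 196.07513126],
       [  0.        ,   0.        ,   1.        ]]), 'world_to_cam': array([[-6.91106835e-01, -7.22679813e-01, -1.02581456e-02,
         3.39848167e+02],
       [ 5.98928513e-01, -5.80590990e-01,  5.51542146e-01,
        -3.35737831e+02],
       [-4.04544162e-01,  3.75030651e-01,  8.34083948e-01,
        -8.16386787e+02],
       [ 0.00000000e+00,  0.00000000e+00,  0.00000000e+00,
         1.00000000e+00]])}
top {'camera_matrix': array([[414.25698129,   0.        , 251.35784145],
       [  0.        , 414.25698129, 187.16336425],
       [  0.        ,   0.        ,   1.        ]]), 'world_to_cam': array([[ 1.35305230e-02, -9.99726333e-01,  1.90836188e-02,
        -3.09738826e+01],
       [ 9.81995915e-01,  1.68820501e-02,  1.88146273e-01,
        -5.17825382e+02],
       [-1.88416954e-01,  1.61943182e-02,  9.81955598e-01,
        -8.98186833e+02],
       [ 0.00000000e+00,  0.00000000e+00,  0.00000000e+00,
         1.00000000e+00]])}
{'time_s': 0.1, 'joints': array([ 9.70627926e-01,  3.13404401e-01,  1.49833486e+00,  1.18766518e-05,
        1.33100604e+00, -2.23388341e-01]), 'dq': array([ 0.00017707, -0.0014653 , -0.00244701, -0.00102057, -0.00147126,
       -0.0017906 ]), 'tau': array([ 4.03005790e-03, -4.12903512e+01, -2.60139030e+01, -3.22238031e-05,
        3.04834954e-03,  4.19513435e-05]), 'eef_pos': array([193.03669899, 487.98462305, 229.59688779]), 'ee_rot': array([-2.35954266e-04,  1.87279011e-01,  9.82306592e-01, -5.25843324e-04]), 'force': array([-0.34564404,  0.18831236, -0.03372829]), 'wrist_torque': array([0.00310775, 0.04315401, 0.09652535]), 'grip_force': 0.0, 'grip_width': 0.9993768390807047}
```

View pics/scene0.png

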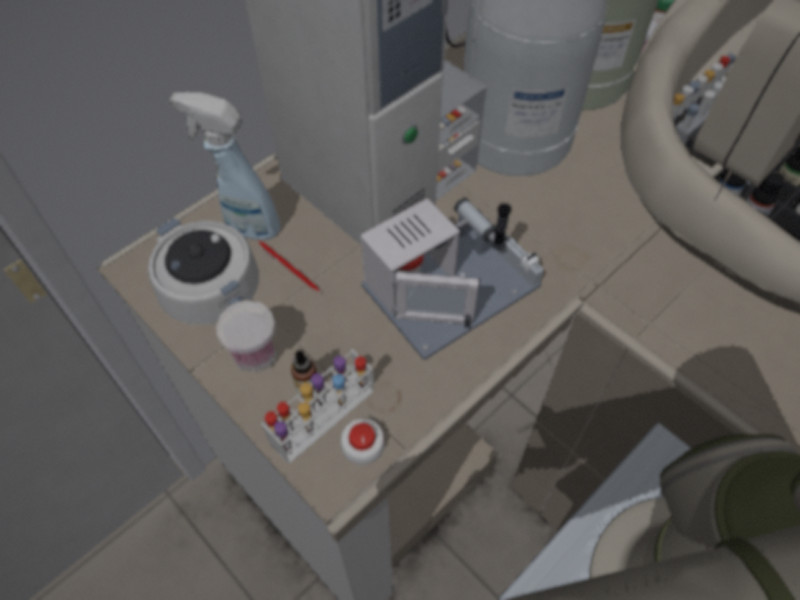

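View pics/top0.png

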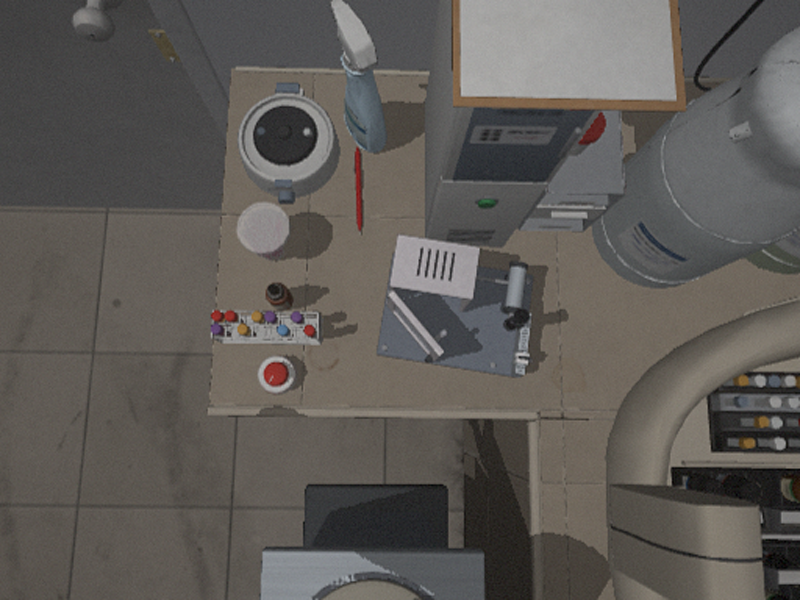

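The top view shows the sampler at about (377–531, 236–376), with the door open at about (391,293)–(439,355) and the post at about (517,318). The bystanders are all on the left, at columns below 325. Next I'll enlarge the sampler area and back-project.

```bash
cat > h.py <<'E'
import numpy as np, cv2
from rig import sense, imaging, ctrl
def bp(n,u,v,z,c=None):
    c=c or imaging.calibration(n);K=c["camera_matrix"];T=c["world_to_cam"]
    d=np.linalg.inv(K)@[u,v,1];d=d*[1,-1,-1]
    R=T[:3,:3];o=-R.T@T[:3,3];w=R.T@d
    return o+w*(z-o[2])/w[2]
def pj(n,p,c=None):
    c=c or imaging.calibration(n);K=c["camera_matrix"];T=c["world_to_cam"]
    q=T[:3,:3]@np.asarray(p)+T[:3,3];q=K@(q*[1,-1,-1]);return q[:2]/q[2]
E
python3 - <<'E'
from h import *
im=imaging.capture("top")
cv2.imwrite("pics/top1.png",cv2.resize(im[145:250,235:350],None,fx=5.5,fy=5.5,interpolation=cv2.INTER_CUBIC))
k=1.5625
for name,u,v,z in [("base FL",377,354,12),("base FR",524,376,12),("base BR",531,268,12),("roof BL",397,236,122),("roof BR",480,243,122),("roof FR",473,299,122),("roof FL",390,287,122),("doorhinge",391,293,116),("door free",439,355,116),("cap",520,316,139),("tub",263,228,80),("dropper",277,291,102),("timer",276,375,36),("table corner",210,413,0),("table right",530,413,0),("cabinet",455,240,0)]:
    print(name,bp("top",u/k,v/k,z).round(0))
E
```

```text
base FL [431.  -1.  12.]
base FR [ 402. -221.   12.]
base BR [ 567. -236.   12.]
roof BL [583. -27. 122.]
roof BR [ 576. -141.  122.]
roof FR [ 497. -130.  122.]
roof FL [512. -18. 122.]
doorhinge [505. -20. 116.]
door free [421. -85. 116.]
cap [ 472. -190.  139.]
tub [604. 165.  80.]
dropper [507. 137. 102.]
timer [396. 144.  36.]
table corner [341. 244.   0.]
table right [ 348. -231.    0.]
cabinet [ 613. -120.    0.]
```

View pics/top1.png

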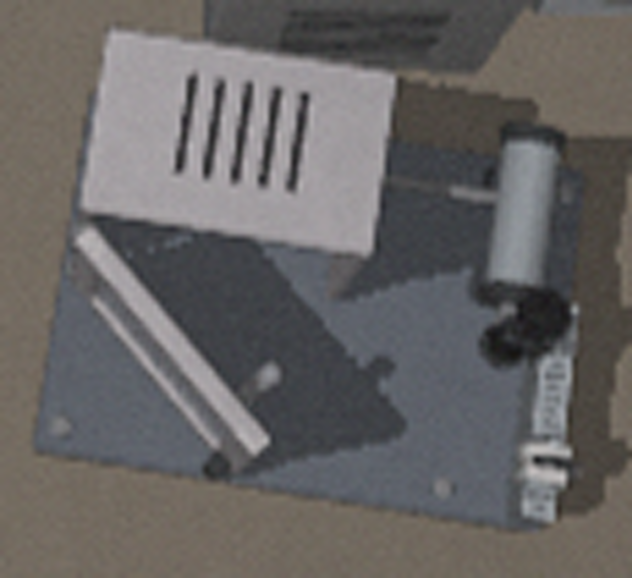

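The crop shows the post cap at about (545,318), the rod-end/post foot at (500,345), the cursor saddle at (545,465) with its needle at row ~464, and the door top from (85,235) to (265,445). Next I'll fit the pose.

```bash
cat >> h.py <<'E'
def fr(p):
    x,y,a=p;return lambda q:np.array([x+np.cos(a)*q[0]-np.sin(a)*q[1],y+np.sin(a)*q[0]+np.cos(a)*q[1],q[2]])
E
python3 - <<'E'
from h import *
from scipy.optimize import least_squares
P=[((-80,105,12),(38,450)),((-80,-115,12),(550,530)),((80,-115,12),(580,175)),((4,100,122),(80,210)),((4,-15,122),(373,253))]
C=lambda c:np.array([235+(c[0]+.5)/5.5-.5,145+(c[1]+.5)/5.5-.5])
c=imaging.calibration("top")
f=lambda p:np.concatenate([pj("top",fr(p)(q),c)-C(m) for q,m in P])
r=least_squares(f,[500,-110,-.1],x_scale=[1,1,.01]);print(r.x.round(3),f(r.x).round(1))
F=fr(r.x);a=r.x[2]
inv=lambda w:np.array([np.cos(a)*(w[0]-r.x[0])+np.sin(a)*(w[1]-r.x[1]),-np.sin(a)*(w[0]-r.x[0])+np.cos(a)*(w[1]-r.x[1]),w[2]])
for n,m,z in [("cap",(545,318),139),("mark",(530,464),61),("markR",(570,466),61),("doorH",(85,235),116),("doorF",(262,445),116),("railend",(540,520),55)]:
    w=bp("top",*C(m),z,c);print(n,w.round(0),inv(w).round(0))
R=cv2
E
```

```text
[ 4.95655e+02 -1.14961e+02 -1.38000e-01] [-0.8  0.3 -0.6  0.2  1.4 -1.5 -0.3  0.1  0.3  0.6]
cap [ 472. -192.  139.] [-13. -79. 139.]
mark [ 424. -201.   61.] [-59. -95.  61.]
markR [ 424. -217.   61.] [ -57. -111.   61.]
doorH [505. -19. 116.] [ -4.  96. 116.]
doorF [425. -88. 116.] [-74.  17. 116.]
railend [ 402. -206.   55.] [ -80. -103.   55.]
```

Request:
apply_moves:
  commands:
    - [1,-33,-34.4,0,0]
    - [1,-33,-34.4,0,0]
    - [1,-33,-34.4,0,0]
    - [1,-33,-34.4,0,0]
    - [1,-33,-34.4,0,0]
    - [1,-33,-34.4,0,0]
    - [1,-33,-34.4,0,0]
    - [1,-33,-34.4,0,0]
    - [1,-33,-34.4,0,0]
    - [1,-33,-34.4,0,0]
    - [1,-33,-34.4,0,0]
    - [1,-33,-34.4,0,0]
    - [1,0,0,0,9.5]
    - [1,0,0,0,9.5]
    - [1,0,0,0,9.5]
    - [1,0,0,0,9.5]
    - [1,0,0,0,9.5]
    - [1,0,0,0,9.6]
    - [1,0,0,0,9.6]
    - [1,0,0,0,9.6]

```text
time_s: 2.65
eef_pos: [409.4, -41.4, 230.0]
ee_rot: [-0.0, 0.756, 0.655, -0.0]
force: [0.7, -0.1, -0.5]
grip_width: 0.002
grip_force: 0.0
```

```bash
python3 - <<'E'
from h import *
from scipy.spatial.transform import Rotation as Ro
s=sense();q=s["ee_rot"];R=Ro.from_quat(q[[1,2,3,0]]).as_matrix()
print(s["time_s"],s["eef_pos"].round(1),R.round(3),s["joints"].round(2))
F=fr([495.7,-115,-.138]);p=s["eef_pos"]
pts=[]
for th in [.9,.72,.6,.5,.4,.3,.2,.15,.1,.05,0,-.03]:
    d=np.array([-np.sin(th),-np.cos(th)]);n=np.array([-np.cos(th),np.sin(th)])
    c=np.array([-1,98])+88*d+(5+11*abs(np.sin(th))+14.5*np.cos(th))*n
    w=F([*c,88]);print(th,w.round(0),(R.T@(w-p)).round(1));p=w
cv2.imwrite("pics/w0.png",imaging.capture("wrist"))
E
```

```text
2.65 [409.4 -41.4 230. ] [[ 0.143  0.99  -0.   ]
 [ 0.99  -0.143  0.   ]
 [ 0.    -0.    -1.   ]] [-0.39  0.06  1.81 -0.    1.28 -0.24]
0.9 [421. -43.  88.] [ -0.   11.7 141.9]
0.72 [426. -58.  88.] [-13.9   7.6  -0. ]
0.6 [432. -67.  88.] [-8.6  6.7 -0. ]
0.5 [437. -75.  88.] [-6.6  6.5 -0. ]
0.4 [444. -82.  88.] [-6.   7.3 -0. ]
0.3 [451. -88.  88.] [-5.3  8.  -0. ]
0.2 [459. -94.  88.] [-4.4  8.7 -0. ]
0.15 [463. -96.  88.] [-1.9  4.6 -0. ]
0.1 [467. -98.  88.] [-1.6  4.7 -0. ]
0.05 [ 472. -100.   88.] [-1.4  4.8 -0. ]
0 [ 477. -102.   88.] [-1.1  4.9 -0. ]
-0.03 [ 479. -103.   88.] [-0.5  2.3 -0. ]
```

View pics/w0.png

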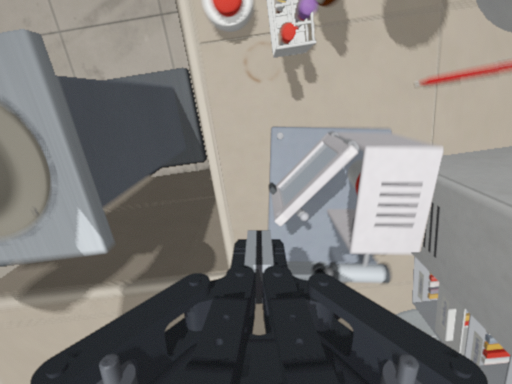

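The wrist view shows the door at about (278–355, 140–222), with the closed fingers on its outer side and the bystanders well away. I'll descend and push along the arc.

Request:
apply_moves:
  commands:
    - [1,0,0,47,0]
    - [1,0,0,47,0]
    - [1,0,0,48,0]
    - [1,0,0,0,0]
    - [1,0,12,0,0]
    - [1,-14,7.6,0,0]
    - [1,-8.6,6.7,0,0]
    - [1,-6.6,6.5,0,0]
    - [1,-6,7.3,0,0]
    - [1,-5.3,8,0,0]
    - [1,-4.4,8.7,0,0]
    - [1,-2,4.6,0,0]
    - [1,-1.6,4.7,0,0]

```text
time_s: 4.32
eef_pos: [467.2, -97.5, 87.7]
ee_rot: [-0.002, 0.754, 0.657, -0.001]
force: [-3.8, 4.4, 2.0]
grip_width: 0.0
grip_force: 2.4
```

Request:
apply_moves:
  commands:
    - [1,-1.4,4.8,0,0]
    - [1,-1,4,0,0]
    - [1,0,2,0,0]
    - [1,0,0,0,0]

```text
time_s: 4.82
eef_pos: [475.3, -101.3, 87.8]
ee_rot: [-0.004, 0.754, 0.657, -0.003]
force: [-23.6, 3.8, 15.2]
grip_width: -0.003
grip_force: 12.2
```

```bash
python3 - <<'E'
from h import *
im=imaging.capture("scene")
cv2.imwrite("pics/s1.png",cv2.resize(im[100:250,200:370],None,fx=4,fy=4,interpolation=cv2.INTER_CUBIC))
E
```

```text
(no output)
```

View pics/s1.png

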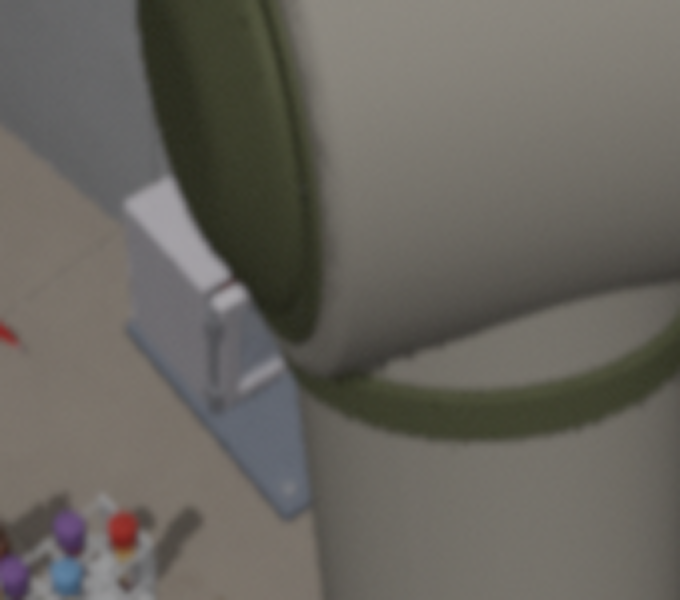

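The scene view shows the door panel flush with the chamber front at about (215–300, 290–410). The 24 N contact force fits a door resting on its stop. Next I'll retract, open the gripper, and estimate where the beige tube on the right is.

Request:
apply_moves:
  commands:
    - [1,0,-15,0,0]
    - [1,0,-25,0,0]
    - [-1,0,0,-48,0]
    - [-1,0,0,-48,0]
    - [-1,0,0,-48,0]
    - [-1,-50,0,0,0]
    - [-1,0,0,0,0]

```text
time_s: 5.75
eef_pos: [432.3, -148.6, 232.5]
ee_rot: [0.001, 0.755, 0.656, -0.0]
force: [0.3, 0.4, 0.4]
grip_width: 0.999
grip_force: 0.0
```

```bash
python3 - <<'E'
from h import *
k=1.5625
for z in (0,100,200,300,400,500,600):
    print(z,"scene",[bp("scene",u/k,v/k,z)[:2].round(0).tolist() for u,v in((624,115),(800,300))],"top",[bp("top",u/k,v/k,z)[:2].round(0).tolist() for u,v in((610,440),(720,320),(800,295))])
print(sense()["eef_pos"])
cv2.imwrite("pics/w1.png",cv2.resize(imaging.capture("wrist"),(800,600)))
E
```

```text
0 scene [[538.0, -617.0], [117.0, -474.0]] top [[310.0, -350.0], [493.0, -530.0], [535.0, -659.0]]
100 scene [[488.0, -505.0], [116.0, -378.0]] top [[313.0, -315.0], [477.0, -477.0], [515.0, -593.0]]
200 scene [[439.0, -393.0], [115.0, -283.0]] top [[316.0, -280.0], [462.0, -423.0], [495.0, -526.0]]
300 scene [[389.0, -281.0], [113.0, -187.0]] top [[319.0, -245.0], [446.0, -370.0], [475.0, -460.0]]
400 scene [[339.0, -169.0], [112.0, -92.0]] top [[322.0, -210.0], [430.0, -317.0], [455.0, -393.0]]
500 scene [[290.0, -57.0], [111.0, 4.0]] top [[325.0, -175.0], [415.0, -263.0], [435.0, -327.0]]
600 scene [[240.0, 55.0], [109.0, 99.0]] top [[328.0, -140.0], [399.0, -210.0], [415.0, -260.0]]
[ 432.2809075  -148.62661193  232.52887872]
```

View pics/w1.png

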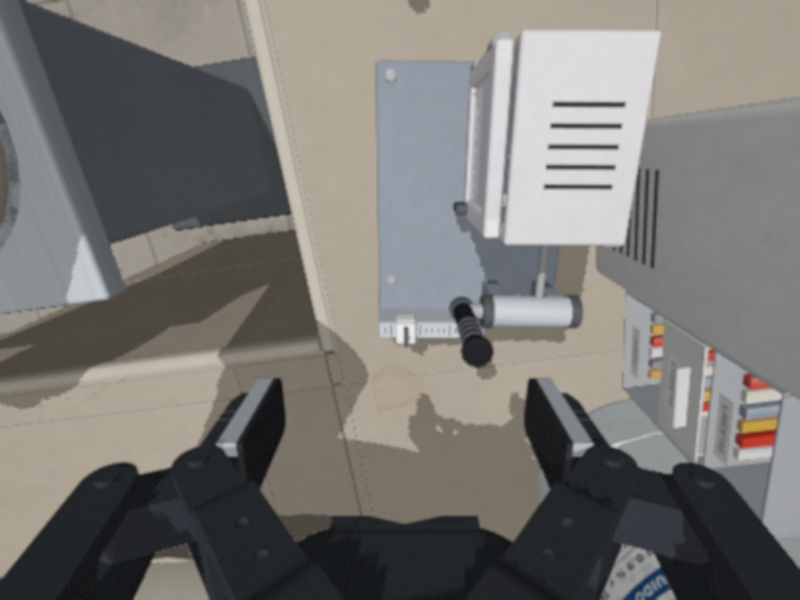

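The door is shut: the panel is flush at (470–512, 40–237). The post cap is at (477,350), the cursor needle at (407,335) and the rod end at (461,306). Next I'll measure these and look at the top view for clearance to the beige tube.

```bash
python3 - <<'E'
from h import *
k=1.5625;c=imaging.calibration("wrist")
r=[495.7,-115,-.138];a=r[2]
inv=lambda w:np.array([np.cos(a)*(w[0]-r[0])+np.sin(a)*(w[1]-r[1]),-np.sin(a)*(w[0]-r[0])+np.cos(a)*(w[1]-r[1]),w[2]])
for n,u,v,z in [("cap",477,350,139),("mark",407,330,61),("markend",406,344,61),("cylmouth top",484,310,79),("baseFL",376,61,12),("baseFR",380,336,12),("roofFR",506,243,122),("roofBR",627,243,122)]:
    w=bp("wrist",u/k,v/k,z,c);print(n,w.round(1),inv(w).round(1))
im=imaging.capture("top");cv2.imwrite("pics/t2.png",cv2.resize(im,(800,600)))
E
```

```text
cap [ 472.5 -186.9  139. ] [-13.  -74.4 139. ]
mark [ 427.2 -201.5   61. ] [-55.9 -95.1  61. ]
markend [ 424.7 -213.7   61. ] [ -56.8 -107.6   61. ]
cylmouth top [ 487.8 -185.5   79. ] [  1.9 -71.   79. ]
baseFL [432.    2.4  12. ] [-79.2 107.5  12. ]
baseFR [ 398.6 -225.4   12. ] [ -81.  -122.7   12. ]
roofFR [ 498.2 -126.2  122. ] [  4.  -10.7 122. ]
roofBR [ 571.3 -136.5  122. ] [ 77.8 -10.9 122. ]
```

View pics/t2.png

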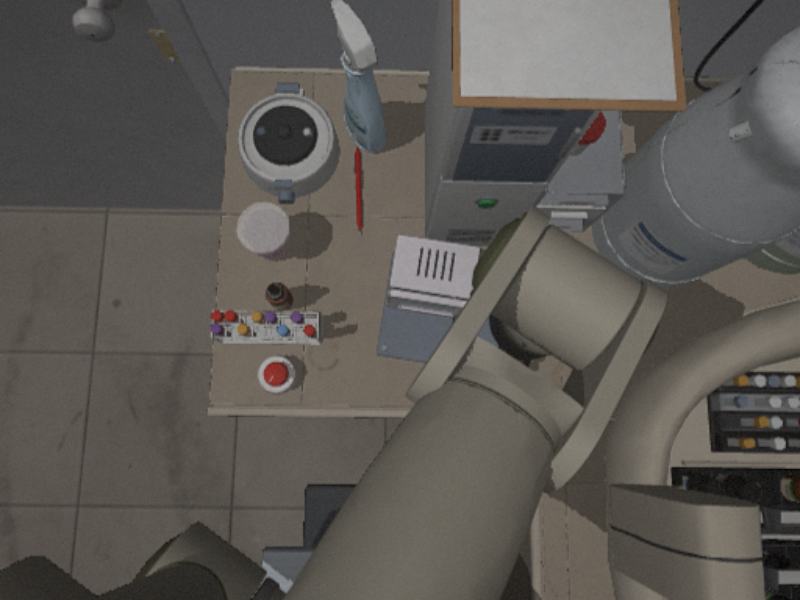

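The top view shows the forearm and wrist at (415–665, 210–490), with the beige tube's edge at (610–665, 345–480) on their right. I need the tube's height before moving farther right.

```bash
python3 - <<'E'
from h import *
k=1.5625
for z in (100,150,200,250,300,350,400):
    print(z,[(pj("scene",bp("top",u/k,v/k,z))*k).round(0).tolist() for u,v in((608,460),(620,395),(665,348),(720,322),(798,298))], bp("top",620/k,395/k,z).round(0))
s=sense();print(s["joints"].round(3))
im=imaging.capture("scene");cv2.imwrite("pics/s2.png",cv2.resize(im,(800,600)))
E
```

```text
100 [[660.0, 254.0], [618.0, 212.0], [609.0, 166.0], [620.0, 128.0], [644.0, 84.0]] [ 373. -332.  100.]
150 [[662.0, 237.0], [620.0, 196.0], [611.0, 150.0], [623.0, 114.0], [646.0, 71.0]] [ 371. -313.  150.]
200 [[664.0, 217.0], [623.0, 178.0], [614.0, 134.0], [625.0, 98.0], [648.0, 56.0]] [ 369. -295.  200.]
250 [[667.0, 196.0], [626.0, 157.0], [617.0, 115.0], [628.0, 80.0], [650.0, 39.0]] [ 367. -276.  250.]
300 [[670.0, 171.0], [629.0, 135.0], [620.0, 93.0], [630.0, 60.0], [653.0, 21.0]] [ 365. -258.  300.]
350 [[673.0, 144.0], [633.0, 109.0], [624.0, 69.0], [634.0, 37.0], [656.0, -1.0]] [ 363. -240.  350.]
400 [[677.0, 113.0], [637.0, 80.0], [628.0, 42.0], [638.0, 11.0], [659.0, -25.0]] [ 361. -221.  400.]
[-0.584  0.159  1.688  0.     1.294 -0.446]
```

View pics/s2.png

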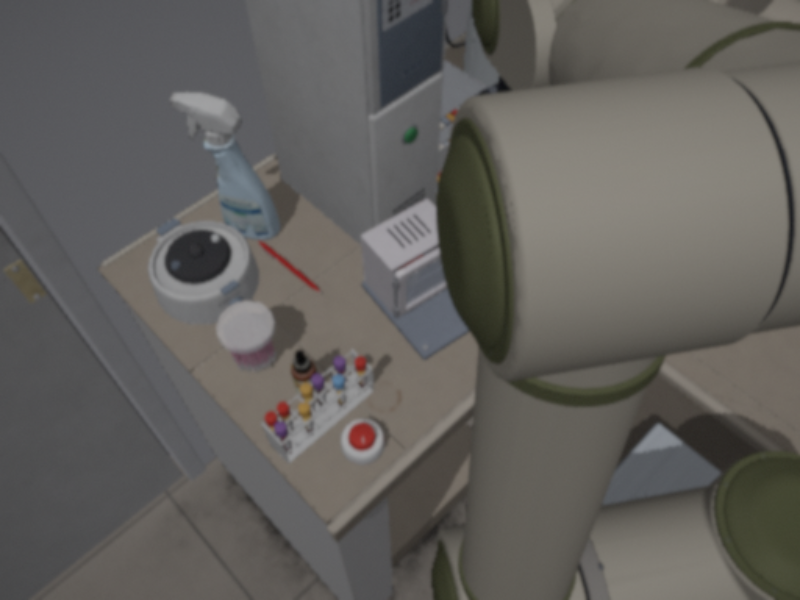

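By triangulation the tube sits at about z 200–280 and at y ≤ -276 near x 367. That leaves enough clearance to go over the post, straddle it and grip.

Request:
apply_moves:
  commands:
    - [-1,-17,23,0,0]
    - [-1,-17.7,22.6,0,0]
    - [-1,0,0,0,0]
    - [-1,0,0,38,0]
    - [-1,0,0,38,0]
    - [-1,0,0,38,0]
    - [-1,0,0,0,0]

```text
time_s: 6.78
eef_pos: [471.3, -185.3, 116.4]
ee_rot: [-0.003, 0.754, 0.657, -0.001]
force: [0.4, -0.5, 0.3]
grip_width: 1.001
grip_force: 0.0
```

Request:
apply_moves:
  commands:
    - [1,0,0,0,0]
    - [1,0,0,0,0]
    - [1,0,0,0,0]
    - [1,0,0,0,0]
    - [1,0,0,0,0]
    - [1,0,0,0,0]
    - [1,0,0,0,0]
    - [1,0,0,0,0]
  newtons: 60

```text
time_s: 7.78
eef_pos: [473.1, -187.2, 118.9]
ee_rot: [0.001, 0.754, 0.657, 0.0]
force: [0.2, 1.0, 5.2]
grip_width: 0.21
grip_force: 58.3
```

Request:
apply_moves:
  commands:
    - [1,0,-5,0,0]
    - [1,0,-6,0,0]
    - [1,0,-6,0,0]
    - [1,0,-6,0,0]
    - [1,0,-6,0,0]
    - [1,0,-6,0,0]
    - [1,0,-5,0,0]
    - [1,0,-4.5,0,0]
    - [1,0,0,0,0]
    - [1,0,0,0,0]

```text
time_s: 9.02
eef_pos: [429.8, -180.9, 118.9]
ee_rot: [0.002, 0.754, 0.657, 0.001]
force: [7.3, 3.2, 3.9]
grip_width: 0.208
grip_force: 58.6
```

```bash
python3 - <<'E'
from h import *
s=sense();print(s["eef_pos"].round(1),s["force"].round(1),s["grip_force"],s["grip_width"])
c=imaging.calibration("wrist");im=imaging.capture("wrist")
k=1
for q in ([426,-201,61],[428,-187,115]): print(pj("wrist",q,c).round(0))
u,v=pj("wrist",[426,-201,61],c).astype(int)
u0,v0=max(0,u-80),max(0,v-70)
cv2.imwrite("pics/w2.png",cv2.resize(im[v0:v0+120,u0:u0+160],None,fx=5,fy=5,interpolation=cv2.INTER_CUBIC));print(u0,v0)
cv2.imwrite("pics/w2full.png",im)
E
```

```text
[ 429.8 -180.9  118.9] [7.3 3.2 3.9] 58.58720004558563 0.20790216199212755
[257. 229.]
[257. 248.]
176 158
```

View pics/w2.png

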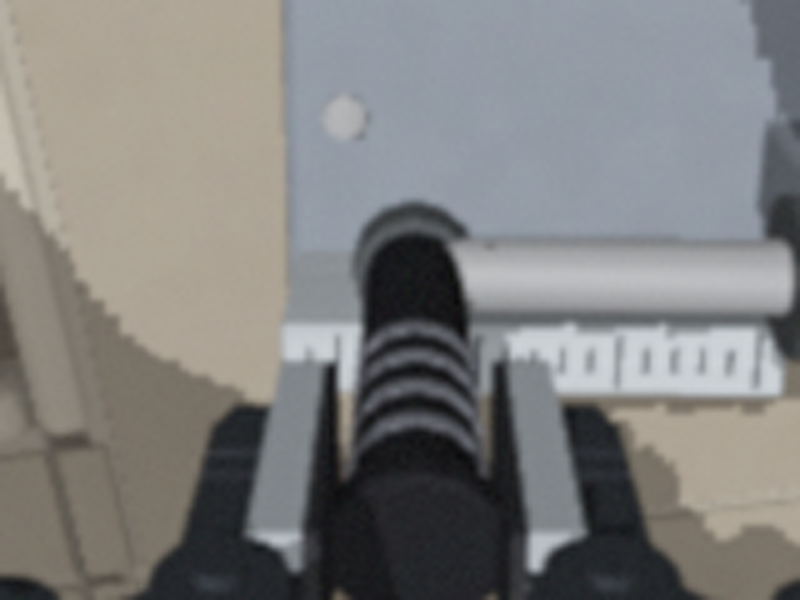

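The enlarged wrist view shows the post held between the pads with the rod drawn out. The post foot is at (415,240) and hides the cursor. I'll take a contrast-stretched closer crop at the rail to see whether any saddle edge shows beside the post.

```bash
python3 - <<'E'
from h import *
im=cv2.imread("pics/w2full.png")
c=cv2.convertScaleAbs(im[205:248,228:284],alpha=1.25)
a=cv2.resize(c,(780,599),interpolation=cv2.INTER_CUBIC);cv2.imwrite("pics/w2c.png",a)
F=fr([495.7,-115,-.138]);cal=imaging.calibration("wrist")
for x in (-80,-64.5,-56.5,-48.5):print(x,[((pj("wrist",F([x,y,z]),cal)-[228,205])*13.93).round(0).tolist() for y,z in((-86,61),(-93,61),(-109,61))])
E
```

```text
-80 [[16.0, 197.0], [20.0, 304.0], [29.0, 540.0]]
-64.5 [[279.0, 196.0], [281.0, 303.0], [284.0, 540.0]]
-56.5 [[415.0, 196.0], [415.0, 303.0], [416.0, 539.0]]
-48.5 [[551.0, 195.0], [550.0, 302.0], [547.0, 539.0]]
```

View pics/w2c.png

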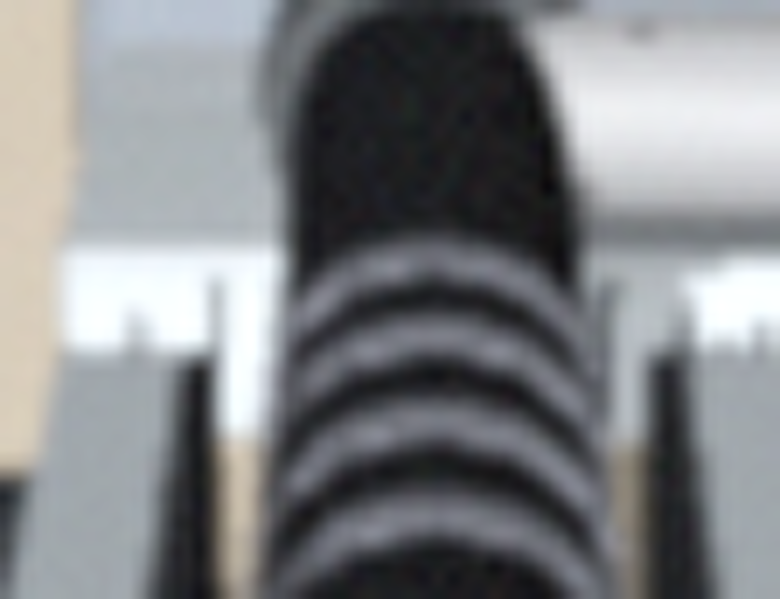

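The close crop shows plain rail with ticks on both sides of the post, at u<285 and u>590. The 16 mm saddle is therefore fully hidden behind the post, which puts the mark within about 1.5 mm of the post axis. I'll hold there briefly and hand in.

Request:
apply_moves:
  commands:
    - [1,0,0,0,0]
    - [1,0,0,0,0]
    - [1,0,0,0,0]
    - [1,0,0,0,0]

```text
time_s: 9.57
eef_pos: [429.8, -181.0, 118.9]
ee_rot: [0.002, 0.754, 0.657, 0.001]
force: [7.7, 3.4, 5.7]
grip_width: 0.208
grip_force: 58.6
```

```bash
python3 -c "
from rig import ctrl;print(ctrl.finish_job())"
```

```text
the job is handed in; nothing more can be done
None
```

I shut the door (it looked flush in the later pictures), drew the rod about 44 mm and handed in while gripping it at an estimated 1.5 mm or less from the mark; the needles themselves were hidden behind the post, and no verdict came back.

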